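# Weigh and log a tray of loose hardware

### The arm

A 6-joint arm with a two-finger parallel gripper is mounted at the origin on the work surface. World frame = base frame: x ahead of the robot, y to its left, z up, the work surface at z = 0. Lengths are in mm, angles in rad, forces in N, time in s.
With the tool pointing down it reaches from about 350 to 775 mm from the base axis. Payload 7.3 kg.
Tool frame: the origin (TCP) lies at the very end of the fingers, on their centre line; the grasp point (between the pads) lies 19 mm behind it (bot.grip_point_offset is the distance from the TCP to the grasp point, in mm); z points along the fingers, y is the line along which they close (so a half turn about z gives the same grasp; the last joint's range is limited). The gripper opens to 92 mm and grips with 3 to 60 N. Pads are 19 mm wide; open, the fingers measure 130 mm over their backs; the gripper's body (75 mm by 190 mm) begins 47 mm behind the grasp point.
Start: joints at [-0.146, 0.342, 1.524, -0, 1.275, -0.146], TCP at [525.019, 0.019, 226.741] pointing down, gripper open.
Joint ranges: [-2.53, 2.53], [-0.77, 2.02], [0.04, 2.7], [-1, 4.14], [0.28, 2.66], [-3.11, 3.11]. Speed limits (rad/s): [2.57, 2.57, 3.14, 3.14, 3.14, 3.14].

### API

Orientations are given as [roll, pitch, yaw] about the fixed x, y, z axes, in that order (R = Rz(yaw) Ry(pitch) Rx(roll)).
In Python, from plant import bot gives the robot as it stands. The module is installed in compiled form; this text tells all that it offers.
- The arm moves only by the shell command python3 -m jog 'ROWS' [OPENING]. ROWS is JSON, a list of rows, each a list of 6 numbers: the shift along the tool's x, y, z in mm, then the turn, a rotation vector about the tool's x, y, z in rad. In form: [[dx, dy, dz, rx, ry, rz], ...]. A call has 1 to 12 rows; each row shifts and turns the commanded pose from where the row before left it, along the tool's axes as they then stand; what a row does not reach is not made up. A row lasts 1/10 s, in which the tool goes at most 50 mm and 8.59 degrees, less where a joint would pass 70% of its speed; a pose out of reach is approached as far as the arm can. A call with a gripper value outside its range is refused whole. OPENING is the opening in per cent of the stroke, from 0 (shut) to 100 (fully open), set as the call begins (- or left out, the last holds). The fingers move at their own pace and stop on an object; the grip force is fixed at half the most. Time passes only in rows, so rows that do not move let the fingers close. It gives the time, the measured TCP pose, the force, the opening and the grip force at its end, in the units of the state.
- bot.get_obs(): the state, without advancing time (a new reading comes with each control period).
- bot.capture(name): name is "scene" or "side" or "wrist"; returns the picture (480x640x3 uint8, red, green, blue); there is no depth.
- bot.camera_model(name): a dict with "fx", "fy", "cx", "cy" (pixels), "dist_coeffs" ([k1, k2, p1, p2, k3] as OpenCV has them; the pictures are not rectified), "position" and "orientation" of the camera in the world; the wrist camera has in their place "T_tool_cam" (4x4, takes a point from camera to tool coordinates, whose origin is the TCP and whose axes are the flange's). Camera axes: x right, y down, z forward; pixel columns grow to the right and rows downward; lengths in mm; the calibration is good to about 2 mm. A picture is of the moment at which its call begins: read the wrist's pose just before it. camera_model takes no time and is no camera call.
- bot.close_job(): hands the job in; it is judged then, once.
Trained networks look in the newest picture that a camera, given by its name, has taken for a name from the list of things; names that differ only in an ending like _2 or _b are one class to them, and where a whole thing is asked for, a point or a joint stands for the part that bears it (a point fixed in the world has none). Each returns a list of dicts, best first, with "p" (0 to 1); they miss things now and then, are a little off and sometimes report something else, mostly with a low value. They report only what shows in the picture. A call takes as long as a camera call.
- bot.outline_of(target, camera): "mask" (480x640 bool, what is visible of it) and "pixel" ([column, row] in pixels, amid what is visible of it).
The state is a dict: "time": time; "joint_positions": joint angles; "dq": joint speeds; "tau": joint torques, N m; "tool_pos": TCP position; "tcp_rot": TCP orientation; "contact_force": force on the tool from outside, world axes, zero at the start; "moment": the same for the moment, N m; "grip_width": finger opening in mm; "finger_force": force on a finger pad.
Only numpy, scipy, OpenCV 4.12 (cv2) and the standard library are available. Lean on these libraries where they do the work, as an engineer would, in place of code of your own. Each camera call takes 0.05 s, during which the arm holds its last target. There are 200 camera calls.

### The job

Pick up the small open steel tray of loose bolts and nuts and carry it level, without losing a piece, to the counting scale; set it down gently, wholly on the pan, its label end squarely in front of the code reader's window, and let go of it. Only then squeeze the reader's trigger fully home, hold it for a moment to log the tray, and let it spring back. Leave the other things on the bench where they are.

Things in the scene. Friction and masses are not known exactly. Their poses are not given: they have to be found in the camera images.
- tray_center (a point): open steel tray 140 long (its x), 62 wide (its y), 34 high, walls and floor 3 thick, about 0.2 kg plus 0.1 kg of loose bolts and nuts; a sloped label plate (white card, black bars, 50 wide) sticks out 14 mm more on its +x end. The point is its middle, 17 above its underside; z up. Grip it across the 62 mm width, a finger outside each long wall.
- tray_label (a point): middle of the sloped label on the tray's +x end: 78.5 mm along x from the middle of the tray, 18.5 above its underside; axes as the tray's
- pan (a point): middle of the top of the scale's flat rimless steel pan, 60 mm above the bench, fixed; pan 186 (its x) by 206 (its y). The low console (display and keys, no higher than the pan) is on its -x side; the code reader stands off its -y side and looks along +y over the pan.
- scanner_window (a point): window centre of the pistol-shaped code reader clamped on its side in a fixed stand, 78 above the bench. It looks level along its +y over the pan (within 0.08 rad of the pan's y), z up. Head 122 long (to -y), top 111 above the bench; the grip sticks out level to -x. It reads a label that faces it, in line with it, 30 to 120 mm away (about 75 with the tray mid-pan).
- scanner_grip (a point): squeezing point, 78 above the bench: half-way between the back of the reader's fixed grip (25.5 mm to -y) and the trigger's outer face at rest (25.5 to +y), so 51 mm over both, 45 with the trigger home. x runs along the grip towards the head, which begins 35 mm to +x; y is the squeezing direction, z up. Grip 28 high, trigger 16 high, nothing beneath.
- trigger_face (a point): middle of the trigger's outer face, where the finger goes; moves with the trigger (about 6 mm to -y when squeezed)
- trigger (a joint): the trigger's sprung hinge (upright axis at its head end): 0 at rest, 0.22 rad fully home; it needs about 4 N to start and 9 N to reach home at trigger_face and springs back when let go. It must reach 0.18
- bolt1_c (a point): loose hex bolt, 36 long, shank 8, head 14 across, 20 g; its middle; x along it; lies in the tray
- nut1_c (a point): loose hex nut, 20 across the corners, 8 thick, 12 g; its middle; lies in the tray
- bolt2_c (a point): loose hex bolt, 36 long, shank 8, head 14 across, 20 g; its middle; x along it; lies in the tray
- nut2_c (a point): loose hex nut, 20 across the corners, 8 thick, 12 g; its middle; lies in the tray
- bolt3_c (a point): loose hex bolt, 36 long, shank 8, head 14 across, 20 g; its middle; x along it; lies in the tray
- nut3_c (a point): loose hex nut, 20 across the corners, 8 thick, 12 g; its middle; lies in the tray
- tray: the same tray, origin in the middle of its underside
- dish_c (a point): bystander: empty round steel dish, 104 across, 26 high; its middle. It may lie where the tray lies in another start, and the tray there
- pump_c (a point): bystander: fuel pump can on its bracket, about 145 long (its x), 44 wide, 44 high; its middle
- float_c (a point): bystander: black float 54 long, 24 wide, 18 high with a bent wire arm 115 long towards its +x; the middle of the float
- driver_grip (a point): bystander: screwdriver 190 long lying along its x; middle of its handle

How it is judged (in metres and radians):
On the way, in this order (a step that is already met when the one before it is completed fails the run):
1. the tray stands on the pan, label facing the reader's window, all pieces in it, let go and at rest (x of tray_center in the frame of pan between -0.05 and 0.05 m and y of tray_center in the frame of pan between -0.032 and 0.032 m and z of tray_center in the frame of pan between 0.012 and 0.022 m and angle between tray_center's own z axis and vertical below 0.06 rad and angle between the x axis of tray_center and the y axis of scanner_window, either way round below 0.25 rad and x of tray_label in the frame of scanner_window between -0.025 and 0.025 m and y of tray_label in the frame of scanner_window between 0.03 and 0.12 m and linear speed of tray below 0.02 m/s and contact force between the fingers and tray below 0.1 N and x of bolt1_c in the frame of tray_center between -0.07 and 0.07 m and y of bolt1_c in the frame of tray_center between -0.031 and 0.031 m and z of bolt1_c in the frame of tray_center between -0.017 and 0.017 m and x of nut1_c in the frame of tray_center between -0.07 and 0.07 m and y of nut1_c in the frame of tray_center between -0.031 and 0.031 m and z of nut1_c in the frame of tray_center between -0.017 and 0.017 m and x of bolt2_c in the frame of tray_center between -0.07 and 0.07 m and y of bolt2_c in the frame of tray_center between -0.031 and 0.031 m and z of bolt2_c in the frame of tray_center between -0.017 and 0.017 m and x of nut2_c in the frame of tray_center between -0.07 and 0.07 m and y of nut2_c in the frame of tray_center between -0.031 and 0.031 m and z of nut2_c in the frame of tray_center between -0.017 and 0.017 m and x of bolt3_c in the frame of tray_center between -0.07 and 0.07 m and y of bolt3_c in the frame of tray_center between -0.031 and 0.031 m and z of bolt3_c in the frame of tray_center between -0.017 and 0.017 m and x of nut3_c in the frame of tray_center between -0.07 and 0.07 m and y of nut3_c in the frame of tray_center between -0.031 and 0.031 m and z of nut3_c in the frame of tray_center between -0.017 and 0.017 m), for 0.2 s.
2. with the tray so placed the trigger is squeezed home (0.18 rad or more) for a moment (x of tray_center in the frame of pan between -0.05 and 0.05 m and y of tray_center in the frame of pan between -0.032 and 0.032 m and z of tray_center in the frame of pan between 0.012 and 0.022 m and angle between tray_center's own z axis and vertical below 0.06 rad and angle between the x axis of tray_center and the y axis of scanner_window, either way round below 0.25 rad and x of tray_label in the frame of scanner_window between -0.025 and 0.025 m and y of tray_label in the frame of scanner_window between 0.03 and 0.12 m and value of joint trigger above 0.18 rad), for 0.2 s.
At the end, for the whole second after the job is handed in: tray flat and wholly on the pan, released, at rest, all six pieces in it; label end to the reader: label within 25 mm of the window's line and 30 to 120 mm before it, within 0.25 rad of square; tray middle within 32 mm of the pan's along the pan's y; trigger back below 0.03 rad (all of step 1 and value of joint trigger below 0.03 rad); the robot touches nothing.
It fails at once if the tray is tipped more than 0.35 rad (20 degrees) (angle between tray_center's own z axis and vertical above 0.35 rad).
It fails at once if a bolt or nut leaves the tray (distance between any of bolt1_c, nut1_c, bolt2_c, nut2_c, bolt3_c, nut3_c and tray_center above 0.09 m).
It fails at once if the tray is dropped or thrown (over 0.45 m/s with no finger on it: a fall of about 10 mm) (linear speed of tray above 0.45 m/s and contact force between the fingers and tray below 0.05 N).
It fails at once if the trigger is pulled (over 0.12 rad) while the tray is not on the pan before the reader (value of joint trigger above 0.12 rad and not ((x of tray_center in the frame of pan between -0.05 and 0.05 m and y of tray_center in the frame of pan between -0.032 and 0.032 m and z of tray_center in the frame of pan between 0.012 and 0.022 m and angle between tray_center's own z axis and vertical below 0.06 rad and angle between the x axis of tray_center and the y axis of scanner_window, either way round below 0.25 rad and x of tray_label in the frame of scanner_window between -0.025 and 0.025 m and y of tray_label in the frame of scanner_window between 0.03 and 0.12 m))).
It fails at once if a bystander is moved more than 20 mm (distance of any of dish_c, pump_c, float_c, driver_grip from where it was at the start of the episode above 0.02 m).
It also fails if it takes over 59 s, if anything falls off the work surface, if the arm or the gripper's body presses on something with over 40 N, if the wrist force passes 120 N, or if a joint passes its speed limit or range.

## Working session

There is one attempt and no reset: what is moved stays moved. The work goes in short steps, Python scripts to look and compute and a shell command to move; the robot and the scene stay as the last step left them, time stands still between calls to the robot, and variables do not carry over. Pictures are saved under pics/ and viewed, at most 13 in all, crops included, and the job is handed in when it is done.

```bash
mkdir -p pics; cat > h.py <<'E'
import numpy as np, cv2
from plant import bot
from scipy.spatial.transform import Rotation as R
def cam(n):
    m=bot.camera_model(n); K=np.array([[m['fx'],0,m['cx']],[0,m['fy'],m['cy']],[0,0,1.]]); d=np.array(m['dist_coeffs'],float)
    if n=='wrist':
        o=bot.get_obs(); T=np.eye(4); T[:3,:3]=R.from_euler('xyz',o['tcp_rot']).as_matrix(); T[:3,3]=o['tool_pos']
        T=T@np.array(m['T_tool_cam']); return K,d,T[:3,:3],T[:3,3]
    q=np.array(m['orientation'],float)
    r=q if q.shape==(3,3) else (R.from_euler('xyz',q) if q.size==3 else R.from_quat(q)).as_matrix()
    return K,d,r,np.array(m['position'],float)
def ray(n,px,z,c=None):
    K,d,r,p=c or cam(n)
    u=cv2.undistortPoints(np.array(px,float).reshape(-1,1,2),K,d).reshape(-1,2)
    v=np.c_[u,np.ones(len(u))]@r.T
    return p+v*((z-p[2])/v[:,2])[:,None]
def proj(n,P,c=None):
    K,d,r,p=c or cam(n)
    return cv2.projectPoints((np.array(P,float).reshape(-1,3)-p)@r,np.zeros(3),np.zeros(3),K,d)[0].reshape(-1,2)
def save(n,f):
    im=bot.capture(n); cv2.imwrite('pics/'+f,im[:,:,::-1]); return im
E
python3 - <<'E'
from h import *
print(bot.camera_model('scene'));print(bot.camera_model('side'));print(bot.camera_model('wrist'))
print(bot.get_obs())
for n in ['scene','side']:
    save(n,n+'0.png')
    for t in ['tray','tray_label','pan','scanner_window','scanner_grip','trigger_face','dish_c','pump_c','float_c','driver_grip']:
        for k in bot.outline_of(t,n)[:2]: print(n,t,round(k['p'],2),np.round(k['pixel']),k['mask'].sum(), [ (a.min(),a.max()) for a in np.nonzero(k['mask'])])
E
```

```text
{'fx': 556.2194156165028, 'fy': 556.2194156165028, 'cx': 305.70613981830843, 'cy': 227.56363897860848, 'dist_coeffs': array([-0.10093724,  0.        ,  0.        ,  0.        ,  0.        ]), 'position': array([1321.07563738, -258.10475219, 1074.9582253 ]), 'orientation': array([-2.46049396,  0.00613528,  1.23202867])}
{'fx': 572.4374089545256, 'fy': 572.4374089545256, 'cx': 320.07500947505525, 'cy': 240.91219894717156, 'dist_coeffs': array([0.02617566, 0.        , 0.        , 0.        , 0.        ]), 'position': array([-12.08865106, 965.08709314, 776.45684769]), 'orientation': array([-2.13338695, -0.01341656, -2.58716928])}
{'fx': 361.7755942523108, 'fy': 361.7755942523108, 'cx': 320.08790838777804, 'cy': 236.62379998960233, 'dist_coeffs': array([-0.03905436,  0.        ,  0.        ,  0.        ,  0.        ]), 'T_tool_cam': array([[-7.78569804e-04, -9.63928992e-01, -2.66158395e-01,
         7.13879407e+01],
       [ 9.99999451e-01, -9.37171706e-04,  4.68884709e-04,
        -1.37654331e+00],
       [-7.01407682e-04, -2.66157884e-01,  9.63929193e-01,
        -1.58532230e+02],
     
[... 2507 characters left out ...]
igger_face 0.41 [315. 251.] 91 [(np.int64(244), np.int64(257)), (np.int64(308), np.int64(320))]
side trigger_face 0.36 [396. 247.] 353 [(np.int64(236), np.int64(258)), (np.int64(378), np.int64(422))]
side dish_c 0.88 [416. 215.] 803 [(np.int64(202), np.int64(227)), (np.int64(397), np.int64(436))]
side pump_c 0.78 [276. 220.] 772 [(np.int64(204), np.int64(234)), (np.int64(255), np.int64(295))]
side float_c 0.82 [281. 408.] 727 [(np.int64(388), np.int64(438)), (np.int64(230), np.int64(303))]
side driver_grip 0.64 [416. 212.] 766 [(np.int64(202), np.int64(227)), (np.int64(398), np.int64(436))]
side driver_grip 0.62 [397. 248.] 443 [(np.int64(235), np.int64(267)), (np.int64(377), np.int64(443))]
```

View pics/scene0.png

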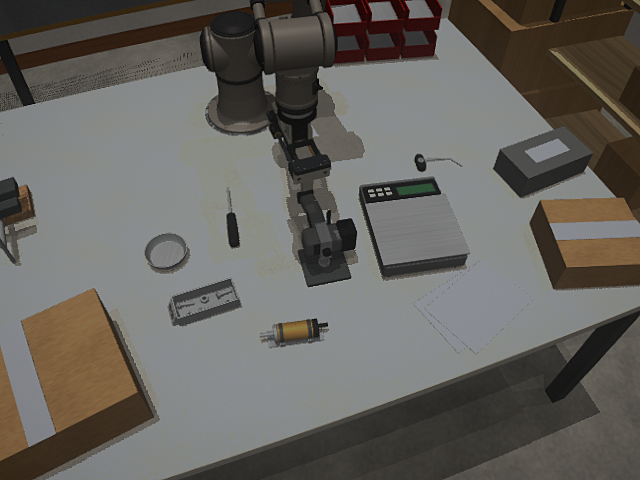

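View pics/side0.png

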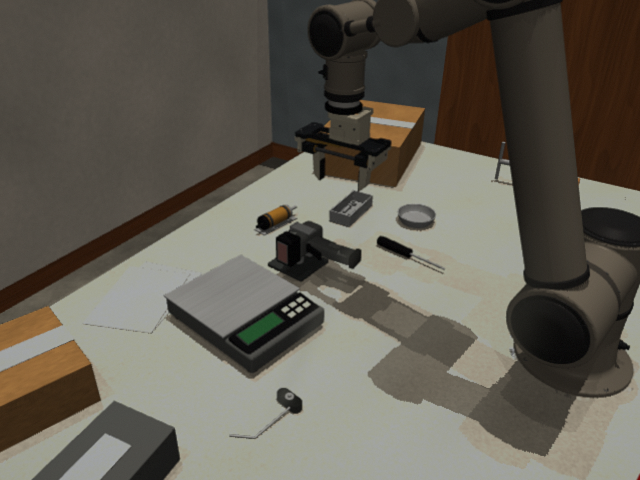

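The scene picture shows the tray at about (205,301), reader at (325,245), pan at (412,228), dish at (165,250), and pump at (293,329). The side picture shows the reader window at (288,248), and its grip pointing to (350,257). Next I work out rough positions.

```bash
python3 - <<'E'
from h import *
S={'tray':(205,301,20),'pan':(412,225,60),'readerwin':(347,235,78),'dish':(165,250,13),'pump':(293,329,22),'driver':(233,230,10)}
for k,(u,v,z) in S.items(): print('scene',k,np.round(ray('scene',(u,v),z)[0]))
S={'tray':(351,208,20),'pan':(247,305,60),'win':(288,248,78),'gripend':(350,257,78),'float':(289,400,9)}
for k,(u,v,z) in S.items(): print('side',k,np.round(ray('side',(u,v),z)[0]))
im=bot.capture('scene')
c=np.r_[im[265:365,150:350]]
cv2.imwrite('pics/c1.png',cv2.resize(c[:,:,::-1],None,fx=4,fy=4,interpolation=2))
E
```

```text
scene tray [ 635. -260.   20.]
scene pan [620. 248.  60.]
scene readerwin [609.  86.  78.]
scene dish [ 459. -319.   13.]
scene pump [767. -98.  22.]
scene driver [ 452. -149.   10.]
side tray [ 629. -249.   20.]
side pan [574. 276.  60.]
side win [608.  83.  78.]
side gripend [473.  39.  78.]
side float [392. 396.   9.]
```

View pics/c1.png

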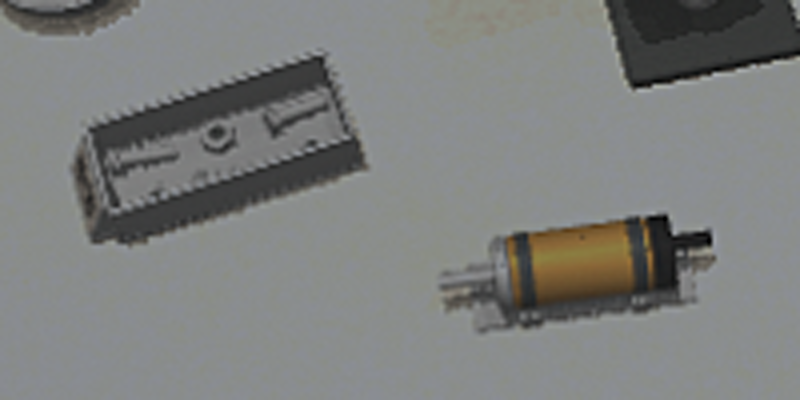

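The label end of the tray (crop (90,190)) already points to -y, the same way as it must on the pan. I'll look at the pan and reader from above with the wrist camera, then go to the tray.

```bash
python3 -m jog '[[34,15,-15,0,0,0],[34,15,-15,0,0,0],[34,15,-15,0,0,0],[34,15,-15,0,0,0],[34,15,-15,0,0,0],[0,0,0,0,0,0],[0,0,0,0,0,0]]' 100
python3 - <<'E'
from h import *
c=cam('wrist'); save('wrist','w1.png'); np.savez('c1.npz',*c)
for t in ['pan','scanner_window','scanner_grip','trigger_face']:
    for k in bot.outline_of(t,'wrist')[:2]:
        r=cv2.minAreaRect(np.argwhere(k['mask'])[:,::-1].astype(np.float32)); print(t,round(k['p'],2),np.round(k['pixel']),k['mask'].sum(),np.round(cv2.boxPoints(r)).tolist())
E
```

```text
time: 1.85
tool_pos: [599.9, 170.5, 301.2]
tcp_rot: [-3.141, 0.001, 1.572]
contact_force: [-1.1, -0.3, -1.0]
grip_width: 91.8
finger_force: 0.0
pan 0.79 [317. 112.] 47800 [[167.0, 186.0], [207.0, -14.0], [456.0, 36.0], [416.0, 236.0]]
scanner_window 0.61 [320. 294.] 5898 [[222.0, 307.0], [294.0, 207.0], [397.0, 282.0], [324.0, 381.0]]
scanner_grip 0.72 [328. 296.] 5798 [[222.0, 307.0], [292.0, 208.0], [395.0, 281.0], [324.0, 380.0]]
```

View pics/w1.png

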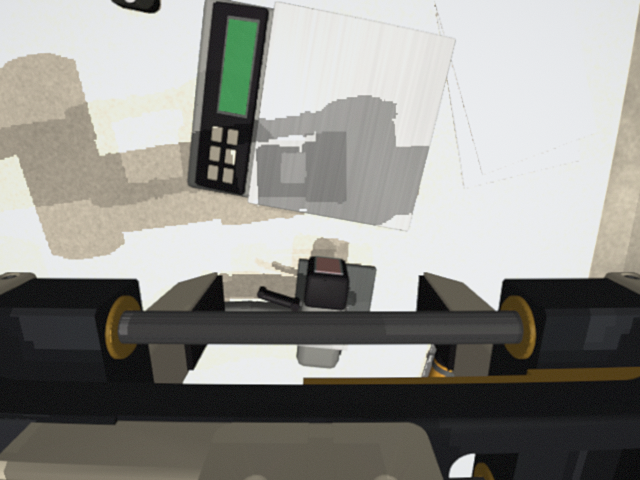

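The wrist picture shows pan corners at (275,2), (455,39), (410,231) and (250,202). The reader window is at (328,266), and the dark trigger at (260–297, 290–303), with the grip partly hidden behind the gripper bar. Now I compute pan and window positions and refine the tray from the scene corners.

```bash
python3 - <<'E'
from h import *
z=np.load('c1.npz'); c=[z[k] for k in z.files]
P=ray('',[(275,2),(455,39),(410,231),(250,202)],60,c)
print(np.round(P)); print('pan c',P.mean(0)); 
for i in range(4):
    d=P[(i+1)%4]-P[i]; print(np.linalg.norm(d),np.arctan2(d[1],d[0]))
print('win',ray('',[(328,266)],78,c),'head top front/back edges',ray('',[(307,270),(346,274),(307,305),(346,308)],111,c).round())
print('trigger bar',ray('',[(260,290),(297,303)],86,c).round())
px=np.array([(92,128),(325,53),(355,140),(110,210)])/4+[150,265]
T=ray('scene',px,34); print(T.round(),T.mean(0))
for i in range(4):
    d=T[(i+1)%4]-T[i]; print(np.linalg.norm(d),np.arctan2(d[1],d[0]))
E
```

```text
[[554. 372.  60.]
 [735. 339.  60.]
 [702. 138.  60.]
 [520. 171.  60.]]
pan c [627.71101487 254.98108693  60.        ]
183.90463429439544 -0.17859922356416086
203.52095570964158 -1.7357867202204693
184.37471391971724 2.959474573003219
202.8663690415216 1.4035381048229907
win [[607.56905717 102.18187022  78.        ]] head top front/back edges [[585. 110. 111.]
 [625. 106. 111.]
 [585.  70. 111.]
 [626.  67. 111.]]
trigger bar [[531.  76.  86.]
 [573.  61.  86.]]
[[ 611. -325.   34.]
 [ 605. -190.   34.]
 [ 666. -189.   34.]
 [ 665. -326.   34.]] [ 636.74091503 -257.6332581    34.        ]
134.69293411966592 1.6099868418763004
60.96201703024903 0.015754596045686527
136.39818145710376 -1.5797080211481629
54.4681162465611 3.1261176094969865
```

```bash
python3 -m jog '[[-42,2,6,0,0,0],[-42,2,6,0,0,0],[-42,2,6,0,0,0],[-42,2,6,0,0,0],[-42,2,6,0,0,0],[-42,2,6,0,0,0],[-42,2,6,0,0,0],[-42,2,6,0,0,0],[-40,2,6,0,0,0],[0,0,0,0,0,0],[0,0,0,0,0,0]]'
python3 - <<'E'
from h import *
c=cam('wrist'); save('wrist','w2.png'); np.savez('c2.npz',*c)
for t in ['tray','tray_label']:
    for k in bot.outline_of(t,'wrist')[:2]:
        r=cv2.minAreaRect(np.argwhere(k['mask'])[:,::-1].astype(np.float32)); print(t,round(k['p'],2),np.round(k['pixel']),k['mask'].sum(),np.round(cv2.boxPoints(r)).tolist())
E
```

```text
time: 3.2
tool_pos: [617.2, -207.3, 247.2]
tcp_rot: [-3.141, -0.001, 1.568]
contact_force: [0.7, 0.3, -0.3]
grip_width: 91.9
finger_force: 0.0
tray 0.97 [335. 246.] 5969 [[304.0, 185.0], [364.0, 185.0], [364.0, 311.0], [304.0, 311.0]]
tray_label 0.86 [335. 247.] 5620 [[304.0, 310.0], [304.0, 185.0], [363.0, 185.0], [363.0, 310.0]]
```

View pics/w2.png

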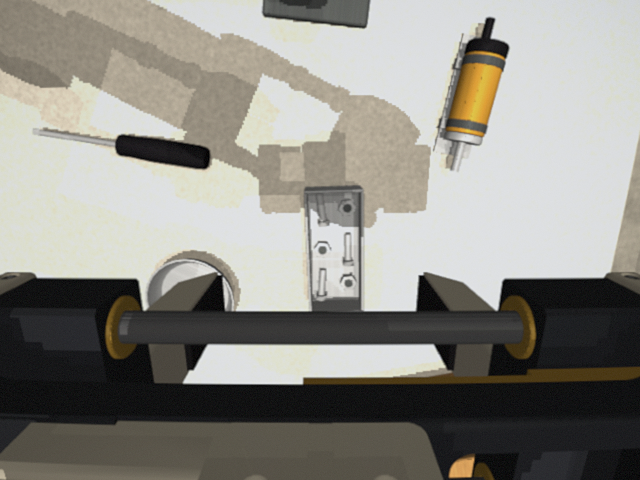

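The wrist picture shows the tray upright: top rim from (304,187) to (363,187) down to (309,310), with all six pieces inside, the dish at left (195,285) and the pump at right.

```bash
python3 - <<'E'
from h import *
z=np.load('c2.npz'); c=[z[k] for k in z.files]
print(ray('',[(304,187),(363,187),(309,308),(363,308)],34,c).round(1), ray('',[(238,290)],26,c).round())
o=bot.get_obs();print(o['tool_pos'],o['tcp_rot'])
E
```

```text
[[ 599.4 -185.4   34. ]
 [ 660.1 -185.6   34. ]
 [ 602.9 -321.9   34. ]
 [ 663.9 -322.2   34. ]] [[ 522. -303.   26.]]
[ 618.01431034 -204.94645573  248.23056701] [ 3.14102013e+00 -1.13735934e-04  1.57169271e+00]
```

```bash
python3 -m jog '[[-13,4,30,0,0,0],[-13,4,35,0,0,0],[-13,4,40,0,0,0],[-12,2.5,40,0,0,0],[0,0,40,0,0,0],[0,0,35,0,0,0],[0,0,0,0,0,0],[0,0,0,0,0,0]]'
python3 - <<'E'
from h import *
c=cam('wrist'); im=save('wrist','w3.png')
print(c[3])
E
```

```text
time: 4.15
tool_pos: [633.1, -256.1, 28.7]
tcp_rot: [3.141, 0.0, 1.572]
contact_force: [1.6, 0.1, -0.0]
grip_width: 91.8
finger_force: 0.0
[ 631.5912658  -184.68234201  187.18139247]
```

View pics/w3.png

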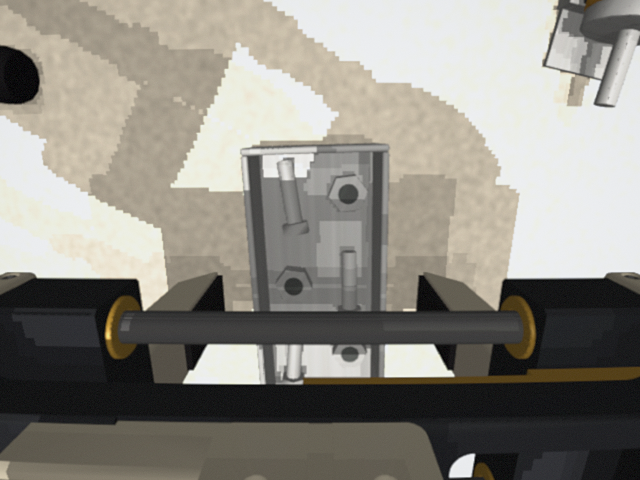

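The tray is centred between the fingers: finger tips at columns 223/417, tray from 243 to 388, turned about 0.03 rad. Next: descend and grip.

```bash
python3 -m jog '[[0,0,14,0,0,-0.03],[0,0,9,0,0,0],[0,0,0,0,0,0],[0,0,0,0,0,0]]' && python3 -m jog '[[0,0,0,0,0,0],[0,0,0,0,0,0],[0,0,0,0,0,0],[0,0,0,0,0,0],[0,0,0,0,0,0],[0,0,0,0,0,0],[0,0,0,0,0,0],[0,0,0,0,0,0]]' 0
```

```text
time: 4.6
tool_pos: [633.1, -257.1, 6.0]
tcp_rot: [3.14, 0.001, 1.6]
contact_force: [-0.4, -0.0, 0.8]
grip_width: 92.0
finger_force: 0.0
time: 5.4
tool_pos: [632.6, -257.0, 4.9]
tcp_rot: [3.141, 0.0, 1.601]
contact_force: [-0.4, -0.7, 1.5]
grip_width: 62.1
finger_force: 30.0
```

```bash
python3 -m jog '[[0,0,-3,0,0,0],[0,0,-6,0,0,0],[0,0,-10,0,0,0],[0,0,-15,0,0,0],[0,0,-20,0,0,0],[0,0,-22,0,0,0],[0,0,-22,0,0,0],[0,0,-20,0,0,0],[0,0,-15,0,0,0],[0,0,-12,0,0,0],[0,0,-8,0,0,0],[0,0,-4,0,0,0]]'
python3 - <<'E'
from h import *
c=cam('wrist'); save('wrist','w4.png'); 
E
```

```text
time: 6.6
tool_pos: [632.7, -257.1, 162.9]
tcp_rot: [3.141, 0.001, 1.601]
contact_force: [-0.4, 0.2, -2.4]
grip_width: 61.8
finger_force: 30.0
```

View pics/w4.png

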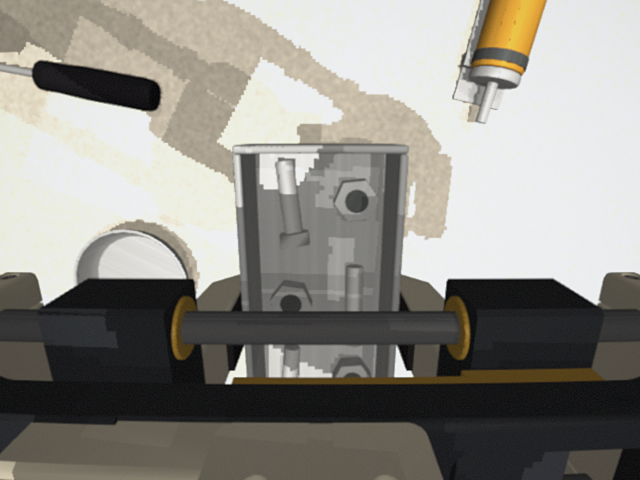

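The tray is held level with all pieces inside; its +y end edge is at row 148, columns 235–408.

```bash
python3 - <<'E'
from h import *
c=cam('wrist'); o=bot.get_obs(); p=np.array(o['tool_pos'])
e=ray('wrist',[(235,148),(407,148)],p[2]+29); print(e.round(1))
y=o['tcp_rot'][2]; ux=np.array([np.cos(y),np.sin(y)]); 
off=(e.mean(0)[:2]-p[:2]); print('end along tool x',off@ux,'-> centre offset',off@ux-70, 'lateral',off@[ux[1],-ux[0]])
d=np.array([628,255])-p[:2]; y2=1.42
print('to go tool axes at yaw 1.42',d@[np.cos(y2),np.sin(y2)]-(off@ux-70),d@[np.sin(y2),-np.cos(y2)])
E
```

```text
[[ 599.7 -190.2  191.9]
 [ 659.7 -188.5  191.9]]
end along tool x 67.80415566185077 -> centre offset -2.1958443381492287 lateral -0.9909272664976805
to go tool axes at yaw 1.42 507.7743795613346 -81.62179466737959
```

```bash
python3 -m jog '[[0,0,0,0,0,0.03],[0,0,0,0,0,0.05],[0,0,0,0,0,0.05],[0,0,0,0,0,0.05],[8,-1.3,0,0,0,0],[16,-2.6,0,0,0,0],[26,-4.2,0,0,0,0],[34,-5.4,0,0,0,0],[38,-6,0,0,0,0],[38,-6,0,0,0,0],[38,-6,0,0,0,0],[38,-6,0,0,0,0]]' && python3 -m jog '[[38,-6,0,0,0,0],[38,-6,0,0,0,0],[38,-6,0,0,0,0],[36,-6,0,0,0,0],[34,-6,0,0,0,0],[30,-5,0,0,0,0],[24,-4,0,0,0,0],[18,-3,0,0,0,0],[12,-2,0,0,0,0],[4,-1,0,0,0,0],[0,0,0,0,0,0],[0,0,0,0,0,0]]'
python3 - <<'E'
from h import *
save('wrist','w5.png'); save('side','s5.png'); o=bot.get_obs(); p=np.array(o['tool_pos']);print(p,o['tcp_rot'])
for t in ['tray_label','scanner_grip','pan']:
  for n in ['wrist','side']:
    for k in bot.outline_of(t,n)[:1]:
        print(t,n,round(k['p'],2),np.round(k['pixel']))
d=np.array([628,255])-p[:2]; y2=o['tcp_rot'][2]
print(d@[np.cos(y2),np.sin(y2)]+2.2,d@[np.sin(y2),-np.cos(y2)])
E
```

```text
time: 7.85
tool_pos: [629.9, -15.0, 161.7]
tcp_rot: [-3.141, -0.0, 1.423]
contact_force: [0.6, -0.2, -2.9]
grip_width: 62.0
finger_force: 30.0
time: 9.05
tool_pos: [627.0, 256.6, 161.7]
tcp_rot: [3.142, 0.001, 1.42]
contact_force: [0.6, -0.4, -2.9]
grip_width: 62.0
finger_force: 30.0
[627.12887394 256.51096345 161.80623645] [3.14147387e+00 2.81214995e-04 1.41948150e+00]
tray_label wrist 0.75 [322. 239.]
tray_label side 0.79 [215. 248.]
scanner_grip side 0.98 [302. 254.]
pan wrist 0.72 [218. 156.]
pan side 0.81 [249. 310.]
0.8376130747157375 1.088932051068525
```

View pics/s5.png

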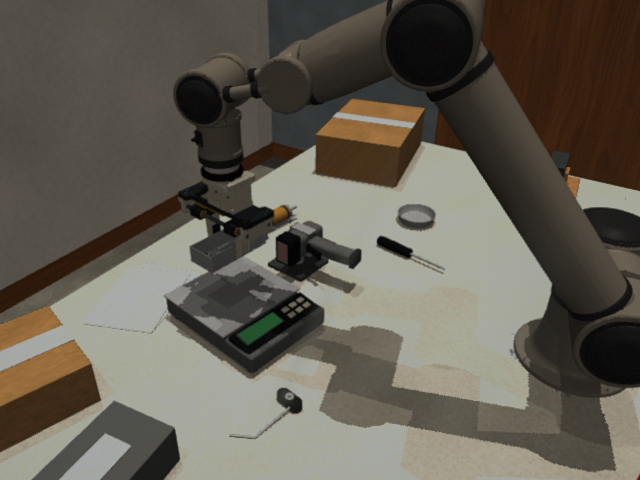

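The side picture shows the tray level over the pan at (215,245), label towards the reader window at (288,248). Descend.

```bash
python3 -m jog '[[0,0,4,0,0,0],[0,0,10,0,0,0],[0,0,15,0,0,0],[0,0,18,0,0,0],[0,0,16,0,0,0],[0,0,12,0,0,0],[0,0,8,0,0,0],[0,0,5,0,0,0],[0,0,3,0,0,0],[0,0,1,0,0,0],[0,0,0,0,0,0],[0,0,0,0,0,0]]' && python3 -m jog '[[0,0,1,0,0,0],[0,0,1,0,0,0],[0,0,0,0,0,0]]'
```

```text
time: 10.65
tool_pos: [627.2, 257.7, 70.4]
tcp_rot: [3.141, -0.0, 1.421]
contact_force: [0.3, 0.3, -2.3]
grip_width: 61.8
finger_force: 30.0
time: 10.95
tool_pos: [626.8, 257.6, 67.7]
tcp_rot: [-3.142, 0.0, 1.421]
contact_force: [-0.0, -0.7, -3.4]
grip_width: 61.4
finger_force: 30.0
```

```bash
python3 -m jog '[[0,0,1,0,0,0],[0,0,0.7,0,0,0],[0,0,0.5,0,0,0],[0,0,0,0,0,0],[0,0,0,0,0,0]]'; python3 -m jog '[[0,0,0.5,0,0,0],[0,0,0.5,0,0,0],[0,0,0,0,0,0],[0,0,0,0,0,0]]'
```

```text
time: 11.45
tool_pos: [626.9, 257.6, 65.5]
tcp_rot: [3.142, 0.0, 1.421]
contact_force: [-0.9, 0.1, -1.8]
grip_width: 61.6
finger_force: 30.0
time: 11.85
tool_pos: [626.9, 257.7, 64.9]
tcp_rot: [3.141, -0.0, 1.421]
contact_force: [-0.3, -0.8, 1.1]
grip_width: 61.9
finger_force: 30.0
```

Touchdown (force went from -3 to +1 N). Release.

```bash
python3 -m jog '[[0,0,0,0,0,0],[0,0,0,0,0,0],[0,0,0,0,0,0],[0,0,0,0,0,0],[0,0,0,0,0,0],[0,0,0,0,0,0]]' 100 && python3 -m jog '[[0,0,-5,0,0,0],[0,0,-15,0,0,0],[0,0,-30,0,0,0],[0,0,-40,0,0,0],[0,0,-45,0,0,0],[0,0,-45,0,0,0],[0,0,-30,0,0,0],[-20,0,-10,0,0,0],[0,0,0,0,0,0],[0,0,0,0,0,0]]'
python3 - <<'E'
from h import *
c=cam('wrist'); np.savez('c6.npz',*c); save('wrist','w6.png')
E
```

```text
time: 12.45
tool_pos: [626.9, 257.6, 64.5]
tcp_rot: [3.141, -0.0, 1.421]
contact_force: [-0.2, 0.1, 0.1]
grip_width: 91.3
finger_force: 0.0
time: 13.45
tool_pos: [623.4, 236.9, 283.7]
tcp_rot: [-3.14, 0.001, 1.419]
contact_force: [0.3, -0.5, -0.1]
grip_width: 91.5
finger_force: 0.0
```

View pics/w6.png

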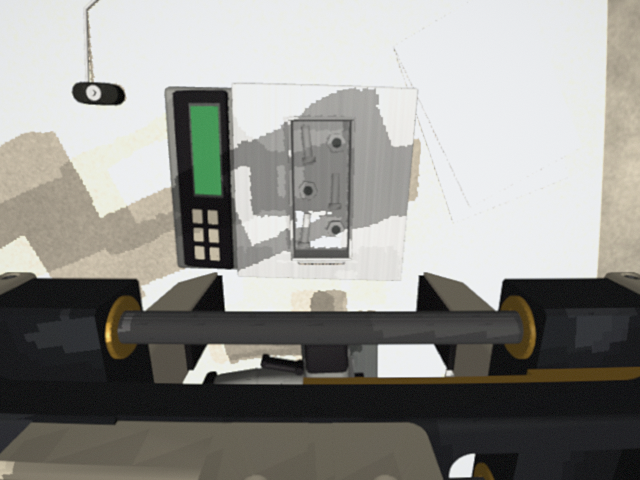

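The wrist picture shows the tray lying square on the pan (291–351, 118–262) with all six pieces, the label end at row 262, in line with the reader head (303–352, row 350). Now turn the tool a quarter turn and look at the grip.

```bash
python3 -m jog '[[-15,2,0,0,0,0],[-35,5,0,0,0,0],[-40,6.5,0,0,0,0],[-40,6.5,0,0,0,0],[-35,5,0,0,0,0],[-10,1.5,0,0,0,-0.143],[0,0,0,0,0,-0.143],[0,0,0,0,0,-0.143],[0,0,0,0,0,-0.143],[0,0,0,0,0,-0.143],[0,0,0,0,0,-0.143],[0,0,0,0,0,-0.143]]' && python3 -m jog '[[0,0,0,0,0,-0.143],[0,0,0,0,0,-0.143],[0,0,0,0,0,-0.143],[0,0,0,0,0,-0.14],[0,0,0,0,0,0],[0,0,0,0,0,0]]'
python3 - <<'E'
from h import *
c=cam('wrist'); np.savez('c7.npz',*c); im=save('wrist','w7.png'); print(c[3],bot.get_obs()['joint_positions'])
for t in ['scanner_grip','trigger_face','scanner_window']:
    for k in bot.outline_of(t,'wrist')[:2]:
        r=cv2.minAreaRect(np.argwhere(k['mask'])[:,::-1].astype(np.float32)); print(t,round(k['p'],2),np.round(k['pixel']),k['mask'].sum(),np.round(cv2.boxPoints(r)).tolist())
E
```

```text
time: 14.7
tool_pos: [623.4, 60.1, 283.2]
tcp_rot: [-3.14, -0.002, 2.428]
contact_force: [0.3, 0.2, -0.3]
grip_width: 91.9
finger_force: 0.0
time: 15.3
tool_pos: [623.6, 60.4, 283.7]
tcp_rot: [-3.141, -0.001, 2.987]
contact_force: [0.0, -0.1, -0.0]
grip_width: 91.9
finger_force: 0.0
[551.84531485  71.34830341 442.31420469] [-2.54652775e-02  5.05669320e-01  1.11070903e+00 -5.14556163e-05
  1.52626234e+00 -1.44182868e+00]
scanner_grip 0.61 [292. 172.] 14824 [[231.0, 30.0], [358.0, 25.0], [367.0, 236.0], [240.0, 241.0]]
scanner_grip 0.55 [111.  73.] 2485 [[90.0, 1.0], [116.0, -2.0], [128.0, 120.0], [102.0, 123.0]]
trigger_face 0.6 [315. 136.] 494 [[302.0, 162.0], [312.0, 110.0], [322.0, 112.0], [312.0, 164.0]]
scanner_window 0.61 [510. 184.] 8261 [[424.0, 216.0], [424.0, 151.0], [592.0, 153.0], [592.0, 217.0]]
scanner_window 0.59 [285. 171.] 14811 [[232.0, 30.0], [359.0, 25.0], [367.0, 236.0], [240.0, 241.0]]
```

View pics/w7.png

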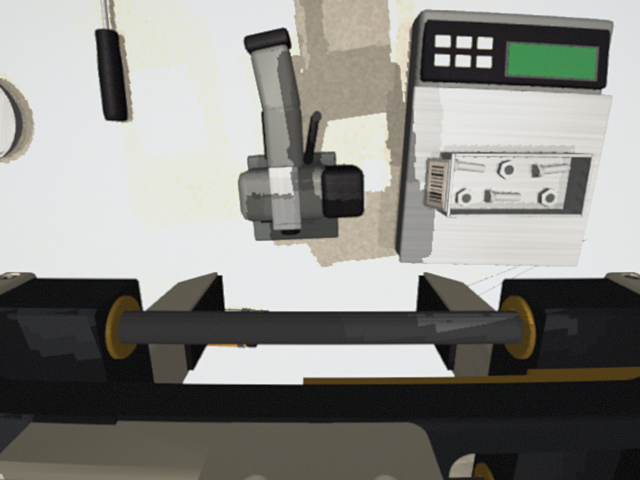

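The wrist picture shows the reader head (240–362, 165–220), the grip going up to (268,40), and the trigger from (308,162) to (317,113). The back of the grip is at about (265,130) and the outer trigger face at (319,130). The tray's label (437,185) is in line with the head.

```bash
python3 - <<'E'
from h import *
z=np.load('c7.npz'); c=[z[k] for k in z.files]
g=ray('',[(265,130)],85,c)[0]; t=ray('',[(319,130)],86,c)[0]; h=ray('',[(275,168),(310,166)],85,c); w=ray('',[(362,190)],100,c)[0]; b=ray('',[(240,195)],95,c)[0]
o=bot.get_obs(); p=np.array(o['tool_pos']); y=o['tcp_rot'][2]; 
print(g,t,h,'win',w,'back',b,'len',np.linalg.norm(w-b),'ang',np.arctan2(*(w-b)[1::-1]))
m=(g+t)/2; m[2]=78
ux=np.array([np.cos(y),np.sin(y)]);uy=np.array([np.sin(y),-np.cos(y)])
print('mid',m,'width',(t-g)[:2]@uy,'head dist',[(m-q)[:2]@ux for q in h])
d=(m-p)[:2]; print('tool dx,dy',d@ux,d@uy)
lab=ray('',[(437,185)],78.5,c)[0]; print('label',lab,(lab-w)[:2]@uy,(lab-w)[:2]@ux)
E
```

```text
[536.84776704  20.4597119   85.        ] [544.91858663  71.20329169  86.        ] [[573.50455132  23.24177797  85.        ]
 [576.93368341  57.28304332  85.        ]] win [605.66200288 102.97690804 100.        ] back [592.925745   -13.71463774  95.        ] len 117.49097464235813 ang 1.4620820028209351
mid [540.88317683  45.83150179  78.        ] width 51.38070241200974 head dist [np.float64(35.67423440254668), np.float64(33.892659696329844)]
tool dx,dy 79.73070156990903 -27.35332239326865
label [615.59137009 180.46855798  78.5       ] 78.10069474220643 1.9569423482538113
```

```bash
python3 -m jog '[[20,-7,0,0,0,0],[30,-10,0,0,0,0],[30,-10.4,5,0,0,0],[0,0,35,0,0,0],[0,0,40,0,0,0],[0,0,45,0,0,0],[0,0,40,0,0,0],[0,0,20,0,0,0],[0,0,0,0,0,0],[0,0,0,0,0,0]]'
python3 - <<'E'
from h import *
c=cam('wrist'); im=save('wrist','w8.png'); save('side','s8.png')
E
```

```text
time: 16.5
tool_pos: [541.2, 45.8, 100.2]
tcp_rot: [3.142, 0.001, 2.99]
contact_force: [0.5, 0.2, 0.4]
grip_width: 91.9
finger_force: 0.0
```

View pics/w8.png

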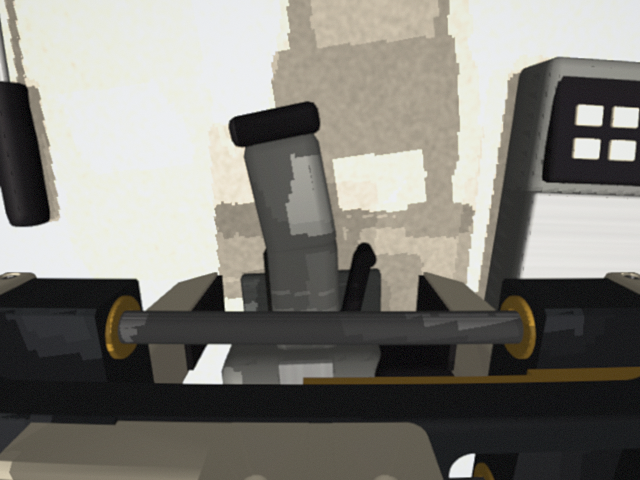

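The fingers (columns 223/417) straddle the grip's back (267) and trigger (375) symmetrically. Descend the rest and pre-close partly.

```bash
python3 -m jog '[[0,0,15,0,0,0],[0,0,15,0,0,0],[0,0,11,0,0,0],[0,0,0,0,0,0],[0,0,0,0,0,0]]' && python3 -m jog '[[0,0,0,0,0,0],[0,0,0,0,0,0],[0,0,0,0,0,0],[0,0,0,0,0,0],[0,0,0,0,0,0],[0,0,0,0,0,0]]' 60
```

```text
time: 17.1
tool_pos: [541.2, 45.8, 59.3]
tcp_rot: [3.141, 0.001, 2.991]
contact_force: [0.1, -0.4, -0.0]
grip_width: 91.7
finger_force: 0.0
time: 17.7
tool_pos: [540.7, 45.8, 58.6]
tcp_rot: [3.142, 0.0, 2.991]
contact_force: [-1.2, 0.0, 0.5]
grip_width: 55.4
finger_force: 0.0
```

```bash
python3 -m jog '[[0,0,0,0,0,0],[0,0,0,0,0,0],[0,0,0,0,0,0],[0,0,0,0,0,0],[0,0,0,0,0,0],[0,0,0,0,0,0]]' 0;  python3 -m jog '[[0,0,0,0,0,0],[0,0,0,0,0,0],[0,0,0,0,0,0],[0,0,0,0,0,0]]'
```

```text
time: 18.3
tool_pos: [539.9, 41.6, 58.4]
tcp_rot: [-3.135, -0.001, 2.993]
contact_force: [-3.4, -20.1, 1.5]
grip_width: 45.2
finger_force: 30.4
time: 18.7
tool_pos: [539.9, 41.6, 58.4]
tcp_rot: [-3.135, -0.001, 2.993]
contact_force: [-2.8, -20.6, 1.3]
grip_width: 45.1
finger_force: 30.4
```

Width is 45.1 mm, so the trigger is home and held. Release and rise.

```bash
python3 -m jog '[[0,0,0,0,0,0],[0,0,0,0,0,0],[0,0,0,0,0,0]]' && python3 -m jog '[[0,0,0,0,0,0],[0,0,0,0,0,0],[0,0,0,0,0,0],[0,0,0,0,0,0],[0,0,0,0,0,0],[0,0,0,0,0,0],[0,0,0,0,0,0]]' 100 && python3 -m jog '[[0,0,-10,0,0,0],[0,0,-25,0,0,0],[0,0,-40,0,0,0],[0,0,-40,0,0,0],[0,0,-40,0,0,0],[-27,9,-35,0,0,0],[-30,10,-15,0,0,0],[-23,8,-10,0,0,0],[0,0,-5,0,0,0],[0,0,0,0,0,0],[0,0,0,0,0,0]]'
python3 - <<'E'
from h import *
save('wrist','w9.png')
E
```

```text
time: 19.0
tool_pos: [539.9, 41.6, 58.4]
tcp_rot: [-3.135, -0.001, 2.994]
contact_force: [-3.2, -19.7, 1.0]
grip_width: 44.7
finger_force: 30.4
time: 19.7
tool_pos: [540.7, 45.9, 58.5]
tcp_rot: [3.142, 0.0, 2.991]
contact_force: [-0.4, -0.2, 0.9]
grip_width: 91.1
finger_force: 0.0
time: 20.8
tool_pos: [622.9, 60.4, 278.4]
tcp_rot: [-3.141, -0.001, 2.991]
contact_force: [-0.6, -0.2, -0.2]
grip_width: 91.7
finger_force: 0.0
```

View pics/w9.png

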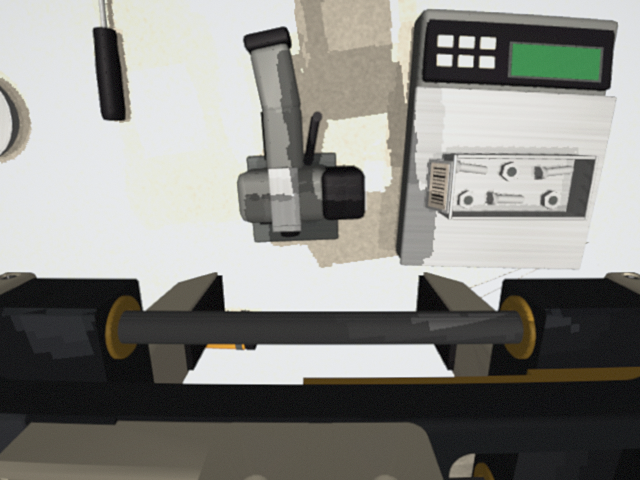

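The picture shows the trigger sprung back (tip at (318,115)), and the tray unmoved on the pan with six pieces and its label towards the reader.

```bash
python3 -c "
from plant import bot
print(bot.close_job())"
```

```text
the job is handed in; nothing more can be done
None
```

The tray is on the pan, label facing the reader with all six pieces in it; the trigger was squeezed home and has sprung back. I handed the job in after about 21 s of robot time; the hand-in call returned no verdict.

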